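Stack a brass blank on the indexing fixture and hold the third stop

ROBOT

A 6-joint arm with a two-finger parallel gripper is mounted at the origin on the work surface. World frame = base frame: x ahead of the robot, y to its left, z up, the work surface at z = 0. Lengths are in mm, angles in rad, forces in N, time in s.
With the tool pointing down it reaches from about 425 to 925 mm from the base axis. Payload 12.5 kg.
Tool frame: the origin (TCP) lies at the very end of the fingers, on their centre line; the grasp point (between the pads) lies 19 mm behind it; z points along the fingers, y is the line along which they close (so a half turn about z gives the same grasp; the last joint's range is limited). The gripper opens to 85 mm and grips with 20 to 120 N. Pads are 22 mm wide; open, the fingers measure 114 mm over their backs; the gripper's body (76 mm by 85 mm) begins 54 mm behind the grasp point. The pads swing forward as they close: fully open they stand 13 mm farther back than shut.
Start: joints at [-1.328, 0.491, 1.559, -0, 1.092, -0.106], TCP at [213.63, -587.377, 192.427] pointing down, gripper open.
Joint ranges: [-3.1, 3.1], [-0.84, 2.19], [0.05, 2.79], [-1.13, 4.28], [0.06, 2.93], [-2.69, 2.69]. Speed limits (rad/s): [2.22, 2.22, 2.79, 3.14, 3.14, 3.14].

INTERFACE

Orientations are given as a 3x3 rotation matrix whose columns are the frame's x, y, z axes.
In Python, from station import get_obs, snapshot, camera_params, job_done, spot_in gives the robot as it stands.
- The arm moves only by the shell command python3 -m handwheel 'ROWS' [FORCE]. ROWS is JSON, one flat list of numbers, 7 for each row, row after row: the closure, from -1 (fully open) to 1 (shut), then the shift along the tool's x, y, z in m, then the turn, a rotation vector about the tool's x, y, z in rad. A call has 1 to 12 rows; each row is the pose to reach, as a shift and turn from the pose commanded when the call began, along the tool's axes at that moment; what a row does not reach only later rows make up. A row lasts 1/12 s, in which the tool goes at most 41.7 mm and 7.16 degrees, less where a joint would pass 70% of its speed; a pose out of reach is approached as far as the arm can. A call with a gripper value outside its range is refused whole. The fingers move at their own pace and stop on an object; FORCE is the grip in N (left out, the last holds). Time passes only in rows, so rows that repeat a pose let the fingers close. It gives the time, the measured TCP pose, the force, the opening and the grip force at its end, in the units of the state.
- get_obs(): the state, without advancing time (a new reading comes with each control period).
- snapshot(name): name is "scene" or "top"; returns the picture (384x512x3 uint8, red, green, blue); there is no depth.
- camera_params(name): a dict with "K" (3x3 intrinsics, pixels), "xyz" and "attitude" of the camera in the world. Camera axes: x right, y up, looking along -z (the intrinsics and any distortion apply to the point x, -y, -z); pixel columns grow to the right and rows downward; lengths in mm; the calibration is good to about 2 mm. A picture is of the moment at which its call begins. camera_params takes no time and is no camera call.
- job_done(): hands the job in; it is judged then, once.
Trained networks look in the newest picture that a camera, given by its name, has taken for a name from the list of things; names that differ only in an ending like _2 or _b are one class to them, and where a whole thing is asked for, a point or a joint stands for the part that bears it (a point fixed in the world has none). Each returns a list of dicts, best first, with "conf" (0 to 1); they miss things now and then, are a little off and sometimes report something else, mostly with a low value. They report only what shows in the picture. A call takes as long as a camera call. They do not tell look-alikes from the thing itself.
- spot_in(target, camera): "box" ([centre column, centre row, width, height] in pixels, round what is visible of it).
The state is a dict: "clock": time; "joint_positions": joint angles; "joint_vel": joint speeds; "tau": joint torques, N m; "position": TCP position; "orientation": TCP orientation; "contact_force": force on the tool from outside, world axes, zero at the start; "wrist_torque": the same for the moment, N m; "grip_width": finger opening in mm; "grasp_force": force on a finger pad.
Only numpy, scipy, OpenCV 4.12 (cv2) and the standard library are available. Lean on these libraries where they do the work, as an engineer would, in place of code of your own. Each camera call takes 0.05 s, during which the arm holds its last target. There are 200 camera calls.

TASK

Set up the indexing fixture for the next mark on a pendant: lay the wooden backing disc flat and centred on the fixture's round plate, then the brass blank flat and centred on the wooden disc, and let go of them. After that grip the bar knob and turn it clockwise (seen from above) from home, counting the clicks, to the third stop and not on to the fourth; the discs must still be centred, and the program finishes while still gripping the knob at the third stop. Leave the other things on the bench where they are.

Things in the scene. Friction and masses are not known exactly. Their poses are not given: they have to be found in the camera images.
- backing_mid (a point): Centre (half-way up) of the wooden backing disc: plain pale wood, 50 mm in diameter, 16 mm thick, 20 to 45 g, loose, lying flat on the black rubber bench mat (mat top 4 mm above the work surface). z axis is the disc's axis.
- blank_mid (a point): Centre (half-way up) of the brass blank: a plain solid brass disc without a hole, 40 mm in diameter, 8 mm thick, 60 to 120 g, loose, lying flat on the same mat, at least 80 mm from the wooden disc (centre to centre). z axis is its axis.
- fixture: The indexing fixture, fixed to the bench: a grey housing 110 x 270 mm and 36 mm high. Origin: centre of its underside. Long side along its y axis; the round plate's axis stands at y = +75 mm, the knob's at y = -75 mm; its -x side faces the robot. Position and yaw differ from start to start.
- plate_top (a point): Centre of the top face of the fixture's round aluminium plate: 90 mm in diameter, flat, no rim, top 48 mm above the work surface. The plate is geared one to one to the knob: it turns with it (clockwise, by the same angle) and carries the stack round.
- knob_grip (a point): Point on the knob's axis at grip height, 68 mm above the work surface. Black upright bar 46 mm long, 14 mm thick, 46 to 82 mm above the work surface, on a flange 48 mm across (40 to 46 mm up) over a dial 74 mm across. This frame turns with the knob: x along the bar, y across its thickness. A white line marks the bar's -x end (pointer); at home it points to the longest of six dial ticks, one per stop.
- knob (a joint): Knob angle in rad: 0 at home (start, end stop and detent), growing clockwise seen from above. Clicks into a detent every 24 degrees: first stop 0.419, second 0.838, third 1.257, fourth 1.676, fifth 2.094 (end). Between stops it resists with up to 0.12 N m, then pulls on into the next stop; friction 0.02 N m. Left alone it goes to the nearest stop and stays.
- spool: Bystander: grey thread spool standing on the mat, 36 mm in diameter, 51 mm high; origin at the centre of its underside.
- bangle: Bystander: brass ring 66 mm in outer diameter, 54 mm inner, 10 mm high, flat on the mat; origin at the centre of its underside.
- cup: Bystander: white cup 72 mm across the rim, 85 mm high; origin at the centre of its underside.
- jar: Bystander: clear jar with a white cap, 52 mm in diameter, 55 mm high; origin at the centre of its underside.
- pliers: Bystander: pliers with blue handles, 145 mm long, 14 mm high, lying on the mat; origin near the pivot.
- scriber: Bystander: screwdriver-like scriber with a red handle, 115 mm long, lying on the mat.
There are look-alikes about, which are no part of the job. Leave any orange or purple look-alike of the part that bears blank_mid alone.

How it is judged:
By the outcome, as a careful person would: the job done as asked, in the order asked, and still so for the second after the job is handed in, while the arm keeps its last pose, push and grip.
It also fails if it takes over 72 s, if anything falls off the work surface, if the arm or the gripper's body presses on something with over 40 N, if the wrist force passes 120 N, or if a joint passes its speed limit or range.

## Working session

There is one attempt and no reset: what is moved stays moved. The work goes in short steps, Python scripts to look and compute and a shell command to move; the robot and the scene stay as the last step left them, time stands still between calls to the robot, and variables do not carry over. Pictures are saved under pics/ and viewed, at most 10 in all, crops included, and the job is handed in when it is done.

```bash
ls; mkdir -p pics; cat > h.py <<'E'
import numpy as np, cv2
from station import get_obs, snapshot, camera_params, spot_in
def px2w(cam,u,v,z):
    p=camera_params(cam);K=np.array(p["K"]);R=np.array(p["attitude"]);c=np.array(p["xyz"])
    d=p.get("dist",p.get("distortion"))
    q=cv2.undistortPoints(np.array([[[u,v]]],float),K,None if d is None else np.array(d,float))[0,0]
    r=R@np.array([q[0],-q[1],-1.0]);return (c+r*(z-c[2])/r[2]).round(1)
def w2px(cam,X):
    p=camera_params(cam);K=np.array(p["K"]);R=np.array(p["attitude"]);c=np.array(p["xyz"])
    q=R.T@(np.array(X,float)-c);q=np.array([q[0],-q[1],-q[2]]);d=p.get("dist",p.get("distortion"))
    return cv2.projectPoints(q[None],np.zeros(3),np.zeros(3),K,None if d is None else np.array(d,float))[0][0,0].round(1)
def save(cam,name,box=None,s=1):
    im=snapshot(cam)[...,::-1]
    if box: im=im[box[1]:box[3],box[0]:box[2]]
    cv2.imwrite("pics/"+name,cv2.resize(im,None,fx=s,fy=s,interpolation=cv2.INTER_CUBIC))
E
python3 - <<'E'
from h import *
print(camera_params("top"),camera_params("scene"))
save("top","top1.png",None,1.5)
for t in ["backing_mid","blank_mid","fixture","plate_top","knob_grip"]: print(t,[(np.round(d["box"],1).tolist(),round(d["conf"],2)) for d in spot_in(t,"top")])
save("scene","sc1.png")
print(get_obs())
E
```

```text
pics
{'K': array([[412.49403675,   0.        , 253.24422465],
       [  0.        , 412.49403675, 187.45450417],
       [  0.        ,   0.        ,   1.        ]]), 'xyz': array([ 420.57315231,   14.5529661 , 1145.69666485]), 'attitude': array([[ 0.02685784,  0.98523475, -0.16908918],
       [-0.99956053,  0.02859162,  0.00782674],
       [ 0.01254571,  0.16880466,  0.98556968]])} {'K': array([[443.50360374,   0.        , 256.3186976 ],
       [  0.        , 443.50360374, 191.28039519],
       [  0.        ,   0.        ,   1.        ]]), 'xyz': array([1185.94299483,  -45.60212535,  813.68952662]), 'attitude': array([[ 0.1229623 , -0.76682915,  0.62996296],
       [ 0.99237308,  0.08943404, -0.0848365 ],
       [ 0.00871497,  0.63558997,  0.77197761]])}
backing_mid [([153.2, 184.5, 19.5, 13.4], 0.66), ([197.3, 187.6, 16.4, 18.9], 0.58)]
blank_mid [([198.7, 186.3, 14.0, 14.7], 0.71), ([187.5, 111.8, 14.8, 15.2], 0.57), ([219.8, 109.7, 12.7, 15.3], 0.52)]
fixture [([308.5, 213.0, 106.2, 78.2], 0.75), ([154.4, 185.9, 20.1, 16.1], 0.31)]
plate_top [([285.6, 196.8, 32.2, 36.2], 0.84), ([
[... 208 characters left out ...]
+00, -1.05646479e-01]), 'joint_vel': array([-0.00165337, -0.00371773, -0.00110277, -0.00030847,  0.00150577,
       -0.00078464]), 'tau': array([-2.58164691e-03, -6.17682552e+01, -2.61527073e+01, -1.54511886e-04,
        1.54085858e-03,  6.31815010e-05]), 'position': array([ 213.62585231, -587.30016904,  192.2735252 ]), 'orientation': array([[ 9.39769671e-01,  3.41808375e-01, -3.33485595e-05],
       [ 3.41808373e-01, -9.39769642e-01,  2.38661592e-04],
       [ 5.02365671e-05, -2.35685742e-04, -9.99999971e-01]]), 'contact_force': array([-0.93284023, -0.50508036,  0.23359513]), 'wrist_torque': array([-0.00456353, -0.00746147, -0.03224354]), 'grasp_force': 0.0, 'grip_width': 85.29982991205381}
```

View pics/top1.png

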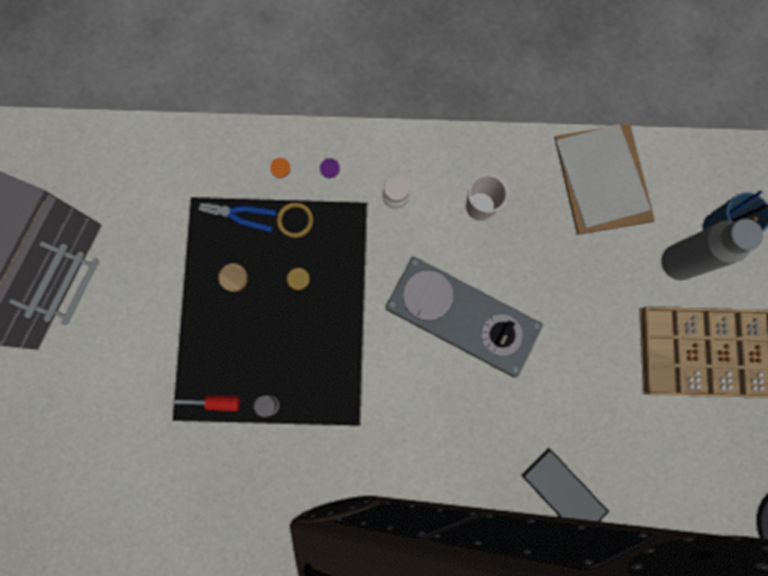

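View pics/sc1.png

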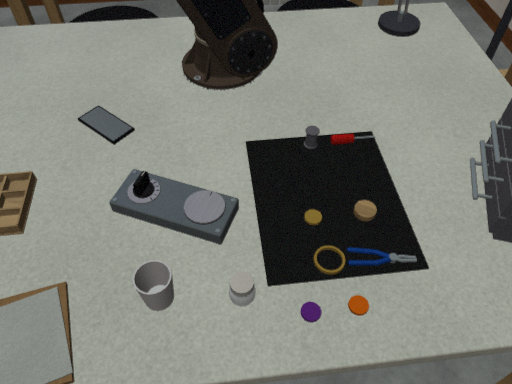

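The top view shows the wooden disc at about (155,185) px, the brass blank at (198,186), the plate at (285,197) and the knob at (335,223). The orange and purple look-alikes are at (187,112) and (220,112), off the mat. The scene view shows the same layout. Next I'll measure precisely in both cameras.

```bash
cat >> h.py <<'E'
def ell(im,c,r,f):
    "ellipse fit of thresholded blob around c"
    u,v=c;x0,y0=int(u-r),int(v-r);s=8
    cr=cv2.resize(im[y0:y0+2*r,x0:x0+2*r].astype(np.float32),None,fx=s,fy=s,interpolation=cv2.INTER_CUBIC)
    m=(f(cr)>0).astype(np.uint8)
    cs,_=cv2.findContours(m,cv2.RETR_EXTERNAL,cv2.CHAIN_APPROX_NONE)
    k=max(cs,key=cv2.contourArea);e=cv2.fitEllipse(cv2.convexHull(k))
    return [round(float((e[0][0]+.5)/s-.5+x0),2),round(float((e[0][1]+.5)/s-.5+y0),2)],np.round(np.array(e[1])/s,1)
E
python3 - <<'E'
from h import *
T=snapshot("top");S=snapshot("scene")
for n,im,c in[("wood",T,(155,185)),("brass",T,(198,186)),("plate",T,(285,197)),("wood",S,(365,210)),("brass",S,(313,217)),("plate",S,(204,207))]:
    print(n,im[c[1]-1:c[1]+2,c[0]-1:c[0]+2].mean((0,1)).round(), end=' ')
print(T[200,298:310].mean(1).round(),S[222,185:240].mean(1).round())
for cam,im,lst in(("top",T,[("wood",(155,185),16,20),("brass",(198,186),14,12),("plate",(285,197),22,48)]),("scene",S,[("wood",(365,210),20,20),("brass",(313,217),16,12),("plate",(204,207),30,48)])):
  for n,c,r,z in lst:
    f=(lambda a:a.mean(2)-115) if n=="plate" else (lambda a:a[...,0]-75)
    p,ax=ell(im,c,r,f);print(cam,n,p,ax,px2w(cam,*p,z))
big=np.hstack([cv2.resize(T[150:250,270:370],None,fx=4,fy=4,interpolation=2),cv2.resize(S[150:250,100:250][:,:150],(600,400),interpolation=2)[:, :400]])
cv2.imwrite("pics/k.png",big[...,::-1])
E
```

```text
wood [122. 103.  76.] brass [125. 105.  56.] plate [125. 122. 127.] wood [123. 103.  71.] brass [126. 104.  46.] plate [127. 128. 134.] [123. 123. 125. 117.  95.  85.  85.  86.  86.  86.  87.  86.] [ 87.  82.  84.  86.  85.  86.  82.  71.  55.  58.  66.  68.  72.  85.
  94. 109. 112. 110. 114. 112. 111. 101.  92.  76.  65.  66.  52.  52.
  63.  72.  84.  81.  83.  86.  83.  83.  82.  78.  83.  79.  80.  62.
  40.  31.  33.  36.  65. 136. 154. 154. 157. 154. 154. 152. 158.]
top wood [154.81, 184.59] [18.9 19.1] [613.8 277.8  20. ]
top brass [198.42, 185.42] [14.7 15.1] [616.4 158.4  12. ]
top plate [285.18, 196.38] [31.7 32.5] [587.  -80.8  48. ]
scene wood [364.71, 209.14] [19.8 23. ] [618.2 277.5  20. ]
scene brass [312.67, 216.6] [16.  17.9] [619.2 158.8  12. ]
scene plate [203.84, 182.0] [60.8 79.5] [520.2 -76.6  48. ]
```

View pics/k.png

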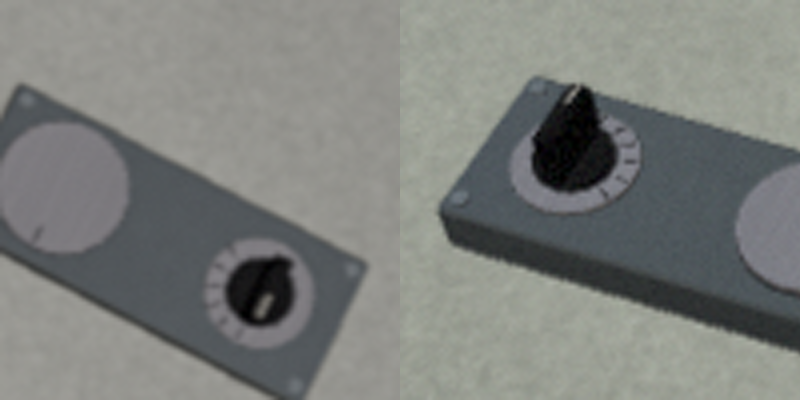

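```bash
cat >> h.py <<'E'
def go(x,y,z,adeg):
    "shift (tool axes, m) and turn about tool z (rad) to reach TCP x,y,z with tool x at yaw adeg"
    o=get_obs();R=np.array(o["orientation"]);p=np.array(o["position"])
    a=np.radians(adeg);G=np.array([[np.cos(a),np.sin(a),0],[np.sin(a),-np.cos(a),0],[0,0,-1.]])
    print("shift",(R.T@(np.array([x,y,z])-p)/1000).round(4),"rot",cv2.Rodrigues(R.T@G)[0].ravel().round(4),"at",p.round(1),"t",o["clock"])
E
python3 - <<'E'
from h import *
T=snapshot("top");S=snapshot("scene")
p,ax=ell(T,(285,197),22,lambda a:a.mean(2)-104);print(p,ax,px2w("top",*p,48))
p,ax=ell(S,(204,207),30,lambda a:a.mean(2)-104);print(p,ax,px2w("scene",*p,48))
g=T[195:255,310:360].mean(2)
# dial ring (white) around knob
p,ax=ell(T,(335,222),17,lambda a:a.mean(2)-104);print("dial",p,ax,px2w("top",*p,40))
for q in [(270+272/4,150+293/4),(270+258/4,150+318/4)]:print("ptr",px2w("top",*q,82))
for q in [(20,87),(367,265)]:print("corner",px2w("top",270+q[0]/4,150+q[1]/4,36))
go(614,278,110,90)
E
```

```text
[285.19, 196.34] [32.6 33.4] [587.1 -80.8  48. ]
[203.84, 182.56] [60.9 78.8] [521.9 -76.6  48. ]
dial [334.3, 222.87] [27.2 28. ] [ 520.1 -214.5   40. ]
ptr [ 515.6 -215.4   82. ]
ptr [ 499.2 -206.2   82. ]
corner [656.5 -52.9  36. ]
corner [ 540.4 -289.9   36. ]
shift [ 0.672  -0.6764  0.0823] rot [ 0.000e+00  1.000e-04 -1.222e+00] at [ 213.6 -587.4  192.4] t 0.55
```

```bash
python3 -m handwheel '[-1,0.336,-0.338,0,0,0,-0.6, -1,0.336,-0.338,0,0,0,-0.6, -1,0.336,-0.338,0,0,0,-0.6, -1,0.336,-0.338,0,0,0,-0.6, -1,0.336,-0.338,0,0,0,-0.6, -1,0.336,-0.338,0,0,0,-0.6, -1,0.336,-0.338,0,0,0,-0.6, -1,0.336,-0.338,0,0,0,-0.6, -1,0.672,-0.676,0,0,0,-1.222, -1,0.672,-0.676,0,0,0,-1.222, -1,0.672,-0.676,0,0,0,-1.222, -1,0.672,-0.676,0,0,0,-1.222]' 30; python3 -c "
from h import *
go(614,278,110,90)"
```

```text
clock: 1.55
position: [424.2, -131.7, 192.7]
orientation: [[0.116, 0.993, 0.001], [0.993, -0.116, -0.0], [-0.0, 0.001, -1.0]]
contact_force: [0.3, -0.7, -0.2]
grip_width: 85.1
grasp_force: 0.0
shift [0.429  0.1411 0.0827] rot [ 0.0007  0.0004 -0.116 ] at [ 424.2 -131.7  192.7] t 1.55
```

```bash
python3 -m handwheel '[-1,0.429,0.141,0.05,0,0,-0.116, -1,0.429,0.141,0.05,0,0,-0.116, -1,0.429,0.141,0.05,0,0,-0.116, -1,0.429,0.141,0.05,0,0,-0.116, -1,0.429,0.141,0.05,0,0,-0.116, -1,0.429,0.141,0.05,0,0,-0.116, -1,0.429,0.141,0.08,0,0,-0.116, -1,0.429,0.141,0.08,0,0,-0.116, -1,0.429,0.141,0.08,0,0,-0.116, -1,0.429,0.141,0.08,0,0,-0.116, -1,0.429,0.141,0.08,0,0,-0.116, -1,0.429,0.141,0.08,0,0,-0.116]'; python3 -c "
from h import *
go(614,278,7,90)"
```

```text
clock: 2.55
position: [616.8, 280.3, 109.7]
orientation: [[0.003, 1.0, -0.001], [1.0, -0.003, 0.0], [0.0, -0.001, -1.0]]
contact_force: [-0.0, 0.0, -0.2]
grip_width: 85.4
grasp_force: 0.0
shift [-0.0023 -0.0027  0.1027] rot [-0.001  -0.0004 -0.0026] at [616.8 280.3 109.7] t 2.55
```

```bash
python3 -m handwheel '[-1,-0.0023,-0.0027,0.04,0,0,-0.003, -1,-0.0023,-0.0027,0.07,0,0,-0.003, -1,-0.0023,-0.0027,0.09,0,0,-0.003, -1,-0.0023,-0.0027,0.103,0,0,-0.003, -1,-0.0023,-0.0027,0.103,0,0,-0.003, 1,-0.0023,-0.0027,0.103,0,0,-0.003, 1,-0.0023,-0.0027,0.103,0,0,-0.003, 1,-0.0023,-0.0027,0.103,0,0,-0.003, 1,-0.0023,-0.0027,0.103,0,0,-0.003, 1,-0.0023,-0.0027,0.103,0,0,-0.003, 1,-0.0023,-0.0027,0.103,0,0,-0.003, 1,-0.0023,-0.0027,0.103,0,0,-0.003]' 20; python3 -c "
from h import *
go(614,278,7,90)"
```

```text
clock: 3.55
position: [613.3, 272.7, 9.7]
orientation: [[0.003, 1.0, 0.0], [1.0, -0.003, 0.0], [0.0, 0.0, -1.0]]
contact_force: [-0.9, -0.6, -0.6]
grip_width: 0.8
grasp_force: 0.0
shift [0.0053 0.0007 0.0027] rot [ 0.0005 -0.0001 -0.003 ] at [613.3 272.7   9.7] t 3.55
```

```bash
python3 -m handwheel '[-1,0,0,-0.04,0,0,0, -1,0,0,-0.08,0,0,0, -1,-0.04,0,-0.12,0,0,0, -1,-0.08,0,-0.12,0,0,0, -1,-0.12,0,-0.12,0,0,0, -1,-0.16,0,-0.12,0,0,0, -1,-0.2,0,-0.12,0,0,0,-1,-0.2,0,-0.12,0,0,0,-1,-0.2,0,-0.12,0,0,0]'; python3 - <<'E'
from h import *
im=snapshot("top");cv2.imwrite("pics/t2.png",cv2.resize(im[100:290,100:360,::-1],None,fx=3,fy=3,interpolation=2))
E
```

```text
clock: 4.3
position: [612.7, 70.3, 129.6]
orientation: [[0.007, 1.0, 0.0], [1.0, -0.007, -0.0], [-0.0, 0.0, -1.0]]
contact_force: [0.3, 0.8, -0.4]
grip_width: 85.3
grasp_force: 0.0
```

View pics/t2.png

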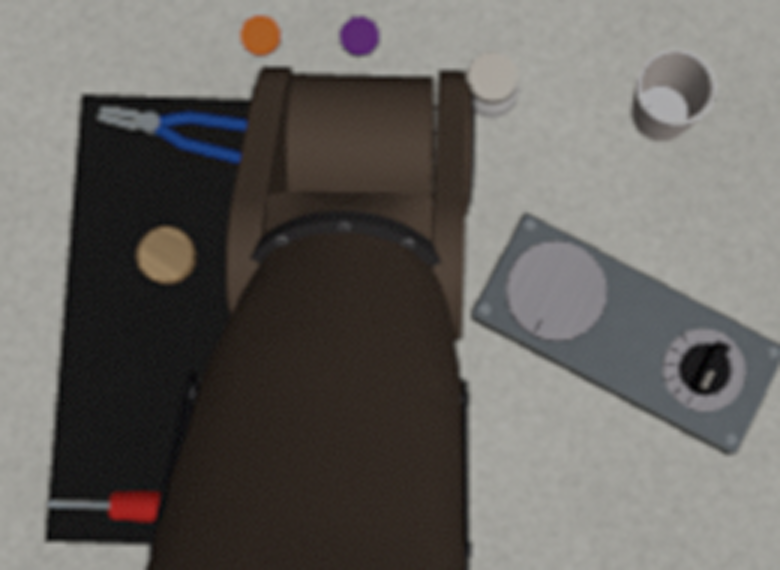

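The wooden disc still lies at about (155,185) px and looks unmoved. Next I'll measure it.

```bash
python3 - <<'E'
from h import *
T=snapshot("top");S=snapshot("scene")
p,ax=ell(T,(155,185),16,lambda a:a[...,0]-75);print(p,ax,px2w("top",*p,20))
print([ (d["box"],d["conf"]) for d in spot_in("backing_mid","scene")])
cv2.imwrite("pics/s2.png",cv2.resize(S[120:300,230:430,::-1],None,fx=3,fy=3,interpolation=2))
E
```

```text
[154.84, 184.6] [19.  19.4] [613.8 277.7  20. ]
[([366.6, 209.2, 25.7, 20.8], 0.62)]
```

View pics/s2.png

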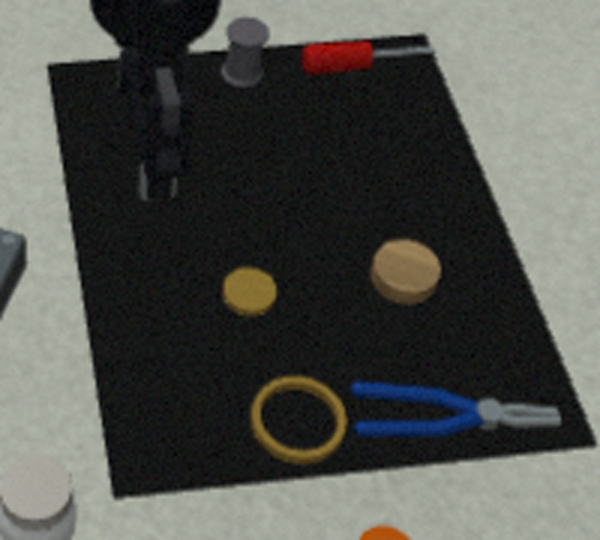

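```bash
python3 - <<'E'
from h import *
o=get_obs();print(o["position"],o["joint_positions"],w2px("scene",o["position"]),w2px("top",o["position"]))
for z in (4,9.7,60,100,130,143,170,200): print(z,px2w("scene",283,185,z))
print(px2w("top",154.8,184.6,20),w2px("scene",[613.8,277.7,20]))
E
```

```text
[612.52866049  74.0775087  129.33053725] [1.33029959e-02 5.46095126e-01 1.64742242e+00 9.51354977e-05
 9.48116506e-01 1.48763671e-02] [277.2 183.7] [226.5 179.8]
4 [513.3 109.2   4. ]
9.7 [518.  108.1   9.7]
60 [559.8  98.5  60. ]
100 [593.   90.9 100. ]
130 [618.   85.1 130. ]
143 [628.8  82.7 143. ]
170 [651.2  77.5 170. ]
200 [676.1  71.8 200. ]
[613.8 277.8  20. ] [364.3 207.6]
```

```bash
python3 - <<'E'
from h import *
for X in ([655,74,142],[570,74,142],[655,74,129]): print(w2px("scene",X))
print(camera_params("scene").keys())
S=snapshot("scene");cv2.imwrite("pics/s3.png",cv2.convertScaleAbs(cv2.resize(S[60:230,200:400,::-1],None,fx=4,fy=3.5,interpolation=2),alpha=2.2))
E
```

```text
[280.8 195.9]
[274.3 164.1]
[280.4 200.1]
dict_keys(['K', 'xyz', 'attitude'])
```

View pics/s3.png

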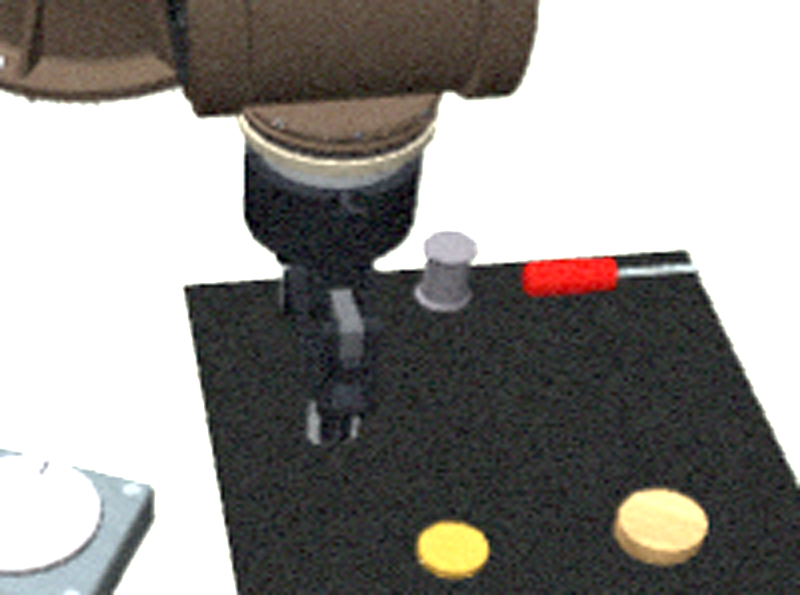

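The enlarged scene view shows the front fingertip at about (283,187). The reported pose predicts about (281,196), so the real fingertips seem to be 10–30 mm higher than the TCP reading. I'll check by touching the bare mat with the fingers shut.

```bash
python3 -m handwheel '[1,0,0,0.04,0,0,0, 1,0,0,0.08,0,0,0, 1,0,0,0.11,0,0,0, 1,0,0,0.116,0,0,0, 1,0,0,0.116,0,0,0,1,0,0,0.116,0,0,0,1,0,0,0.116,0,0,0,1,0,0,0.116,0,0,0]'; python3 - <<'E'
from h import *
o=get_obs();print(o["position"],o["contact_force"],w2px("scene",o["position"]))
S=snapshot("scene");cv2.imwrite("pics/s4.png",cv2.convertScaleAbs(cv2.resize(S[100:250,220:400,::-1],None,fx=4,fy=4,interpolation=2),alpha=2.2))
E
```

```text
clock: 5.22
position: [613.6, 72.9, 15.4]
orientation: [[0.003, 1.0, 0.003], [1.0, -0.003, -0.0], [-0.0, 0.003, -1.0]]
contact_force: [0.1, -0.2, 0.0]
grip_width: 0.1
grasp_force: 0.0
[613.58017586  72.94226837  15.36319029] [ 0.09218661 -0.19134676  0.02612155] [274.4 217.3]
```

View pics/s4.png

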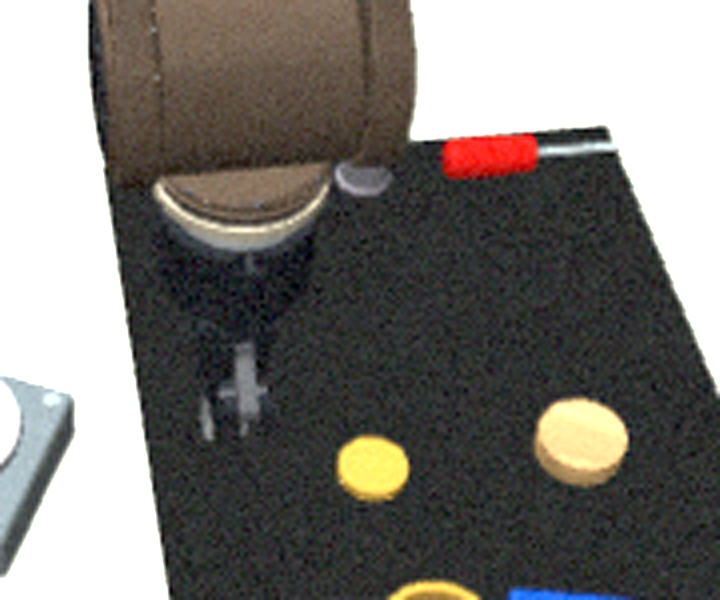

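The shut fingertips show at about (276,210), 7 px above the predicted row, so the tip really is higher. I'll step down slowly and watch the force.

```bash
python3 -m handwheel '[1,0,0,0.004,0,0,0, 1,0,0,0.007,0,0,0, 1,0,0,0.009,0,0,0, 1,0,0,0.01,0,0,0,1,0,0,0.01,0,0,0]'
```

```text
clock: 5.68
position: [612.4, 72.7, 3.0]
orientation: [[0.003, 1.0, -0.001], [1.0, -0.003, -0.0], [-0.0, -0.001, -1.0]]
contact_force: [-0.9, -0.6, 0.6]
grip_width: 0.2
grasp_force: 0.0
```

```bash
python3 -m handwheel '[1,0,0,0.002,0,0,0, 1,0,0,0.004,0,0,0, 1,0,0,0.005,0,0,0]'
```

```text
clock: 5.93
position: [612.5, 72.7, -1.9]
orientation: [[0.003, 1.0, -0.0], [1.0, -0.003, -0.0], [-0.0, -0.0, -1.0]]
contact_force: [-0.5, 0.6, 0.1]
grip_width: 0.0
grasp_force: 0.0
```

```bash
python3 -m handwheel '[1,0,0,0.002,0,0,0, 1,0,0,0.004,0,0,0, 1,0,0,0.004,0,0,0]'
```

```text
clock: 6.18
position: [612.4, 72.7, -6.1]
orientation: [[0.003, 1.0, -0.001], [1.0, -0.003, -0.0], [-0.0, -0.001, -1.0]]
contact_force: [0.0, -0.2, -0.8]
grip_width: -0.0
grasp_force: 0.0
```

```bash
python3 -m handwheel '[1,0,0,0.002,0,0,0, 1,0,0,0.003,0,0,0, 1,0,0,0.004,0,0,0]'
```

```text
clock: 6.43
position: [612.6, 72.7, -9.7]
orientation: [[0.003, 1.0, 0.0], [1.0, -0.003, -0.0], [-0.0, 0.0, -1.0]]
contact_force: [-0.4, 0.1, -0.5]
grip_width: 0.4
grasp_force: 0.0
```

```bash
python3 -m handwheel '[1,0,0,0.001,0,0,0, 1,0,0,0.002,0,0,0, 1,0,0,0.003,0,0,0]'
```

```text
clock: 6.68
position: [612.6, 72.7, -12.7]
orientation: [[0.003, 1.0, 0.0], [1.0, -0.003, -0.0], [-0.0, 0.0, -1.0]]
contact_force: [-0.2, 0.7, 0.7]
grip_width: -0.2
grasp_force: 0.0
```

```bash
python3 -m handwheel '[1,0,0,0.001,0,0,0, 1,0,0,0.002,0,0,0]'; python3 -c "
from h import *
S=snapshot('scene');cv2.imwrite('pics/s5.png',cv2.convertScaleAbs(cv2.resize(S[150:250,220:340,::-1],None,fx=6,fy=6,interpolation=2),alpha=2.5))"
```

```text
clock: 6.85
position: [612.6, 72.7, -14.7]
orientation: [[0.003, 1.0, 0.0], [1.0, -0.003, -0.0], [-0.0, 0.0, -1.0]]
contact_force: [-0.1, -0.4, -0.7]
grip_width: -0.1
grasp_force: 0.0
```

```bash
python3 -m handwheel '[1,0,0,0.001,0,0,0, 1,0,0,0.0015,0,0,0]'|grep -E "posi|forc"
```

```text
position: [612.5, 72.7, -16.3]
contact_force: [1.2, -0.1, 0.6]
grasp_force: 0.0
```

```bash
python3 -m handwheel '[1,0,0,0.001,0,0,0, 1,0,0,0.0015,0,0,0]'|grep -E "posi|forc"
```

```text
position: [612.5, 72.7, -17.7]
contact_force: [0.4, -0.6, 0.2]
grasp_force: 0.0
```

```bash
python3 -m handwheel '[1,0,0,0.001,0,0,0, 1,0,0,0.0015,0,0,0]'|grep -E "posi|forc"
```

```text
position: [612.5, 72.7, -19.2]
contact_force: [0.4, -0.8, -0.3]
grasp_force: 0.0
```

```bash
python3 -m handwheel '[1,0,0,0.001,0,0,0, 1,0,0,0.0015,0,0,0]'|grep -E "posi|forc"
```

```text
position: [612.5, 72.7, -20.8]
contact_force: [0.1, -0.1, 0.2]
grasp_force: 0.0
```

```bash
python3 -m handwheel '[1,0,0,0.001,0,0,0, 1,0,0,0.0015,0,0,0]'|grep -E "posi|forc"
```

```text
position: [612.6, 72.7, -22.2]
contact_force: [0.3, 0.5, -0.1]
grasp_force: 0.0
```

```bash
python3 -m handwheel '[1,0,0,0.001,0,0,0, 1,0,0,0.0015,0,0,0]'|grep -E "posi|forc"
```

```text
position: [612.5, 72.7, -23.8]
contact_force: [-1.2, 0.2, -0.2]
grasp_force: 0.0
```

```bash
python3 -m handwheel '[1,0,0,0.001,0,0,0, 1,0,0,0.0015,0,0,0]'|grep -E "posi|forc"; python3 -c "
from h import *
S=snapshot('scene');cv2.imwrite('pics/s5.png',cv2.convertScaleAbs(cv2.resize(S[150:250,220:340,::-1],None,fx=6,fy=6,interpolation=2),alpha=2.5))
print(w2px('scene',[612.5,72.7,4]))"
```

```text
position: [612.5, 72.7, -25.3]
contact_force: [-0.1, -0.5, 1.0]
grasp_force: 0.0
[274.  219.9]
```

View pics/s5.png

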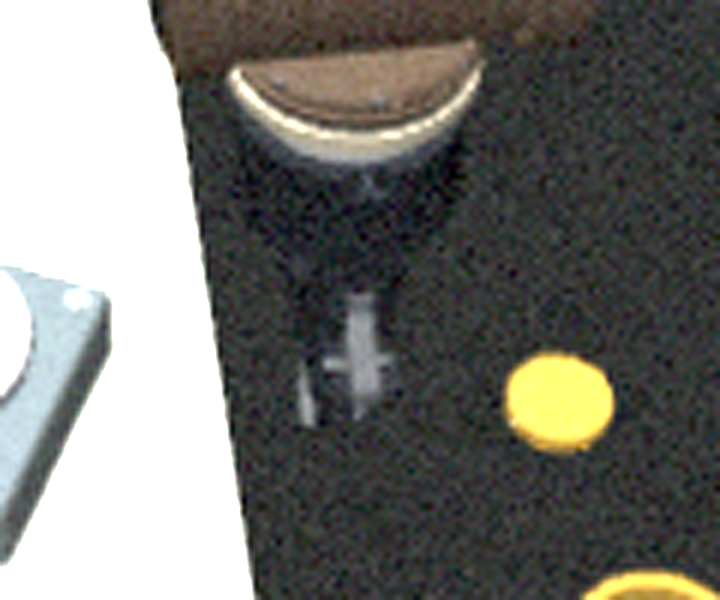

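The picture shows the tip at about (275,221), only a few mm above the mat, so I'll keep stepping down.

```bash
python3 -m handwheel '[1,0,0,0.001,0,0,0, 1,0,0,0.0015,0,0,0]'|grep -E "posi|forc"
```

```text
position: [612.6, 72.7, -26.7]
contact_force: [0.1, 0.0, -0.2]
grasp_force: 0.0
```

```bash
python3 -m handwheel '[1,0,0,0.001,0,0,0, 1,0,0,0.0015,0,0,0]'|grep -E "posi|forc"
```

```text
position: [612.5, 72.7, -28.2]
contact_force: [-0.2, -0.1, 0.1]
grasp_force: 0.0
```

```bash
python3 -m handwheel '[1,0,0,0.001,0,0,0, 1,0,0,0.0015,0,0,0]'|grep -E "posi|forc"
```

```text
position: [612.5, 72.7, -29.7]
contact_force: [0.8, 0.7, -0.8]
grasp_force: 0.0
```

```bash
python3 -m handwheel '[1,0,0,0.001,0,0,0, 1,0,0,0.0015,0,0,0]'|grep -E "posi|forc"
```

```text
position: [612.5, 72.7, -31.3]
contact_force: [0.8, -0.7, -0.7]
grasp_force: 0.0
```

```bash
python3 -m handwheel '[1,0,0,0.001,0,0,0, 1,0,0,0.0015,0,0,0]'|grep -E "posi|forc"
```

```text
position: [612.5, 72.7, -32.7]
contact_force: [-0.4, 0.2, 0.1]
grasp_force: 0.0
```

```bash
python3 -m handwheel '[1,0,0,0.001,0,0,0, 1,0,0,0.0015,0,0,0]'|grep -E "posi|forc"
```

```text
position: [612.5, 72.7, -34.3]
contact_force: [0.7, 0.0, 0.4]
grasp_force: 0.0
```

```bash
python3 - <<'E'
from h import *
a=cv2.imread("pics/s5.png");S=snapshot('scene')
old=cv2.resize(a,None,fx=1/6,fy=1/6,interpolation=cv2.INTER_AREA)[...,::-1].mean(2)/2.5
new=S[150:250,220:340].mean(2)
print("old");print(old[55:80,48:66].round().astype(int));print("new");print(new[55:80,48:66].round().astype(int))
o=get_obs();print(o["tau"].round(1),o["wrist_torque"])
E
```

```text
old
[[16 10 13 15 15 21 18 13 17 36 60 62 63 57 37 18 10 14]
 [20 16 16 17 12 19 20 17 21 39 62 63 61 58 40 22 19 17]
 [22 25 23 12 16 21 26 26 28 38 57 63 61 61 45 26 22 19]
 [19 20 21 21 19 16 24 26 27 38 55 62 61 61 50 33 28 26]
 [23 23 23 15 13 22 38 42 40 42 53 61 62 59 57 53 49 37]
 [22 27 31  7 14 28 60 61 57 53 54 61 60 64 61 54 46 35]
 [23 30 37 23 21 25 43 46 47 47 50 60 62 65 57 35 25 31]
 [24 26 42 29 19 20 16 22 27 32 45 63 65 65 61 41 30 26]
 [18 33 52 35 21 21 17 27 31 29 45 62 64 62 61 43 28 29]
 [21 37 54 37 17 19 24 22 28 29 40 61 60 60 59 41 30 29]
 [21 30 55 45 16 16 23 26 24 27 37 50 51 49 47 36 24 22]
 [22 31 60 61 25 14 13 19 24 22 29 40 40 37 36 29 23 21]
 [14 33 58 64 39 22 14 17 23 19 24 39 39 30 27 20 13 14]
 [21 30 54 64 41 18 13 21 17 16 22 42 41 25 19 23 20 21]
 [24 29 51 62 37 15 14 20 27 21 24 44 30 21 17 22 24 27]
 [24 25 39 54 35  8 11 17 20 20 21 25 22 23 22 25 23 22]
 [20 13 20 25 25 18 18 20 19 20 19 22 24 19 17 23 27 21]
 [21 19 23 18 15 19 19 19 20 13 21 21 18 17 20 22 20 27]
 [19 23 20 20 22 24 23 19 21 23 23 19 21 18 22 15 19 22]
 [21 21 19 22
[... 1132 characters left out ...]
 [23 29 63 66 11 10 13 11 20 18 22 38 35 35 38 25 12 15]
 [28 29 59 66 36 11 16 18 19  9 25 43 23 30 23 14 17 17]
 [22 29 53 64 32  9 10 22 24 13 21 49 33 16 20 20 18 27]
 [21 26 46 63 33 16 20 25 23 13 14 33 24 17 26 23 19 26]
 [22 24 20 36 29  4 10 17 16 12 17 24 18 18 20 24 24 15]
 [22 22 28 23 21 16 23 12 13 18 12 18 16 20 18 16 24 23]
 [23 26 18 23  8 20 18 25 22 21 24 23 21 20 16 21 19 25]
 [20 21 26 20 23 23 23 16 28 22 16 22 23 21 19 19 21 20]
 [20 14 18 20 17 13 23 16 22 28 14 18 25 17 22 24 24 21]
 [21 24 25 27 18 20 23 22 19 26 23 13 23 15 16 20 20 24]
 [18 25 19 21 18 20 23 18 23 19 19 22 22 18 19 13 23 18]]
[  0.  -68.5 -15.7   0.    0.    0. ] [0.0495702  0.02110683 0.01865792]
```

```bash
python3 -m handwheel '[1,0,0,0.001,0,0,0, 1,0,0,0.002,0,0,0]'|grep -E "posi|forc"
```

```text
position: [612.7, 72.7, -34.9]
contact_force: [-8.5, -0.2, 27.6]
grasp_force: 13.7
```

```bash
python3 -m handwheel '[1,0,0,0.001,0,0,0, 1,0,0,0.0015,0,0,0]'|grep -E "posi|forc"
```

```text
position: [612.8, 72.7, -35.0]
contact_force: [-10.7, -0.6, 36.5]
grasp_force: 18.4
```

```bash
python3 -m handwheel '[1,0,0,0.001,0,0,0, 1,0,0,0.0015,0,0,0]'|grep -E "posi|forc"
```

```text
position: [612.9, 72.7, -35.1]
contact_force: [-16.2, -2.2, 52.5]
grasp_force: 26.4
```

```bash
python3 -m handwheel '[1,0,0,0.001,0,0,0, 1,0,0,0.0015,0,0,0]'|grep -E "posi|forc"
```

```text
position: [613.0, 72.7, -35.1]
contact_force: [-21.4, -0.8, 67.9]
grasp_force: 34.3
```

```bash
python3 -m handwheel '[1,0,0,-0.04,0,0,0, -1,0.02,0,-0.07,0,0,0, -1,0.06,0.001,-0.07,0,0,0, -1,0.10,0.001,-0.07,0,0,0, -1,0.14,0.001,-0.07,0,0,0, -1,0.18,0.001,-0.07,0,0,0, -1,0.205,0.001,-0.07,0,0,0, -1,0.205,0.001,-0.07,0,0,0, -1,0.205,0.001,-0.07,0,0,0]' ; python3 -c "
from h import *
go(614,278,-33,90)"
```

```text
clock: 10.58
position: [613.6, 279.1, 29.1]
orientation: [[0.0, 1.0, -0.0], [1.0, -0.0, -0.0], [-0.0, -0.0, -1.0]]
contact_force: [0.0, -0.7, 0.0]
grip_width: 85.2
grasp_force: 0.0
shift [-0.0011  0.0004  0.0621] rot [-0.0001  0.0002 -0.0005] at [613.6 279.1  29.1] t 10.5833
```

```bash
python3 -m handwheel '[-1,-0.001,0,0.035,0,0,0, -1,-0.001,0,0.055,0,0,0, -1,-0.001,0,0.062,0,0,0, -1,-0.001,0,0.062,0,0,0, 1,-0.001,0,0.062,0,0,0, 1,-0.001,0,0.062,0,0,0, 1,-0.001,0,0.062,0,0,0, 1,-0.001,0,0.062,0,0,0, 1,-0.001,0,0.062,0,0,0, 1,-0.001,0,0.062,0,0,0]' 20; python3 -c "
from h import *
go(614,278,-33,0)"
```

```text
clock: 11.42
position: [615.0, 276.7, -31.0]
orientation: [[0.003, 1.0, 0.002], [1.0, -0.003, 0.0], [0.0, 0.002, -1.0]]
contact_force: [-0.3, -2.3, 5.8]
grip_width: 49.4
grasp_force: 20.1
shift [ 0.0013 -0.001   0.002 ] rot [ 1.4000e-03 -2.1000e-03  1.5678e+00] at [615.  276.7 -31. ] t 11.4167
```

```bash
python3 -m handwheel '[-1,0,0,-0.003,0,0,0, -1,0,0,-0.003,0,0,0, -1,0,0,-0.003,0,0,-0.12, -1,0,0,-0.003,0,0,-0.24, -1,0,0,-0.003,0,0,-0.36, -1,0,0,-0.003,0,0,-0.48, -1,0,0,-0.003,0,0,-0.6, -1,0,0,-0.003,0,0,-0.72, -1,0,0,-0.003,0,0,-0.84, -1,0,0,-0.003,0,0,-0.96, -1,0,0,-0.003,0,0,-1.08, -1,0,0,-0.003,0,0,-1.2]' 20;python3 -m handwheel '[-1,0,0,0,0,0,-0.12, -1,0,0,0,0,0,-0.24, -1,0,0,0,0,0,-0.36, -1,0,0,0.003,0,0,-0.37, 1,0,0,0.003,0,0,-0.37, 1,0,0,0.003,0,0,-0.37, 1,0,0,0.003,0,0,-0.37, 1,0,0,0.003,0,0,-0.37, 1,0,0,0.003,0,0,-0.37, 1,0,0,0.003,0,0,-0.37]' 20; python3 -c "
from h import *
go(587,-80.8,60,180)"
```

```text
clock: 12.42
position: [614.2, 276.8, -29.4]
orientation: [[-0.933, 0.36, 0.0], [0.36, 0.933, 0.0], [-0.0, 0.0, -1.0]]
contact_force: [-0.3, 0.4, 0.4]
grip_width: 85.4
grasp_force: 0.0
clock: 13.25
position: [614.3, 276.7, -32.4]
orientation: [[-1.0, 0.005, 0.0], [0.005, 1.0, 0.0], [-0.0, 0.0, -1.0]]
contact_force: [-1.4, 0.3, 2.6]
grip_width: 49.2
grasp_force: 20.9
shift [ 0.0256 -0.3577 -0.0924] rot [ 0.      0.0003 -0.0046] at [614.3 276.7 -32.4] t 13.25
```

```bash
python3 -m handwheel '[1,0,0,-0.03,0,0,0, 1,0,0,-0.06,0,0,0, 1,0.01,-0.03,-0.07,0,0,0, 1,0.027,-0.07,-0.07,0,0,0, 1,0.027,-0.11,-0.07,0,0,0, 1,0.027,-0.15,-0.07,0,0,0, 1,0.027,-0.19,-0.07,0,0,0, 1,0.027,-0.23,-0.07,0,0,0, 1,0.027,-0.27,-0.07,0,0,0, 1,0.027,-0.31,-0.07,0,0,0, 1,0.027,-0.34,-0.07,0,0,0, 1,0.027,-0.358,-0.07,0,0,0]' 30;python3 -m handwheel '[1,0,0,0,0,0,0,1,0,0,0,0,0,0]'; python3 -c "
from h import *
go(587.5,-81.8,12.5,180)"
```

```text
clock: 14.25
position: [585.6, -84.5, 37.3]
orientation: [[-1.0, 0.007, 0.0], [0.007, 1.0, -0.0], [-0.0, -0.0, -1.0]]
contact_force: [0.4, 0.6, 0.0]
grip_width: 48.6
grasp_force: 31.3
clock: 14.42
position: [585.7, -82.0, 37.3]
orientation: [[-1.0, 0.006, -0.0], [0.006, 1.0, 0.0], [0.0, 0.0, -1.0]]
contact_force: [0.7, 0.4, 0.1]
grip_width: 48.2
grasp_force: 31.3
shift [-0.0018  0.0002  0.0248] rot [ 0.     -0.0001 -0.0063] at [585.7 -82.   37.3] t 14.4167
```

```bash
python3 -m handwheel '[1,-0.0018,0,0.012,0,0,-0.006, 1,-0.0018,0,0.02,0,0,-0.006, 1,-0.0018,0,0.0245,0,0,-0.006, 1,-0.0018,0,0.0255,0,0,-0.006,1,-0.0018,0,0.0255,0,0,-0.006]';  python3 -c "
from h import *
go(587.5,-81.8,12.5,180)"
```

```text
clock: 14.83
position: [587.1, -79.9, 11.6]
orientation: [[-1.0, -0.004, -0.001], [-0.004, 1.0, 0.0], [0.001, 0.0, -1.0]]
contact_force: [-2.6, 1.8, 5.8]
grip_width: 48.5
grasp_force: 32.0
shift [-0.0004 -0.0019 -0.0009] rot [ 0.0004 -0.0015  0.0035] at [587.1 -79.9  11.6] t 14.8333
```

```bash
python3 -m handwheel '[1,0,-0.0019,-0.002,0,0,0, 1,0,-0.0019,-0.002,0,0,0, 1,0,-0.0019,0,0,0,0, 1,0,-0.0019,0,0,0,0, -1,0,-0.0019,0,0,0,0, -1,0,-0.0019,0,0,0,0, -1,0,-0.0019,0,0,0,0, -1,0,-0.0019,-0.02,0,0,0, -1,0,-0.0019,-0.05,0,0,0, -1,0,0.03,-0.07,0,0,0,-1,0,0.07,-0.07,0,0,0,-1,0,0.11,-0.07,0,0,0]' 20
python3 -m handwheel '[-1,0,0.04,0,0,0,0, -1,-0.03,0.08,0,0,0,0, -1,-0.03,0.115,0,0,0,0, -1,-0.03,0.115,0,0,0,0]'
python3 - <<'E'
from h import *
T=snapshot("top");S=snapshot("scene")
for nm,cam,im,c,r,z,f in (("plate","top",T,(285,197),22,48,lambda a:a.mean(2)-104),):
    pass
a=[cv2.resize(T[170:225,255:315,::-1],(400,367),interpolation=2),cv2.resize(S[180:235,175:235,::-1],(400,367),interpolation=2)]
cv2.imwrite("pics/w1.png",cv2.convertScaleAbs(np.hstack(a),alpha=1.5))
sat=lambda a:(a[...,0]-a[...,2])-20
for cam,im,c,r in(("top",T,(285,197),18),("scene",S,(204,207),22)):
    p,ax=ell(im,c,r,sat);print(cam,p,ax,px2w(cam,*p,64))
go(616.9,157.4,30,180)
E
```

```text
clock: 15.83
position: [587.9, 29.4, 83.2]
orientation: [[-1.0, 0.0, 0.003], [0.0, 1.0, -0.0], [-0.003, -0.0, -1.0]]
contact_force: [0.7, -0.4, 0.0]
grip_width: 85.5
grasp_force: 0.0
clock: 16.17
position: [617.8, 149.9, 81.7]
orientation: [[-1.0, -0.006, 0.001], [-0.006, 1.0, 0.001], [-0.001, 0.001, -1.0]]
contact_force: [-0.2, 0.6, -0.3]
grip_width: 85.6
grasp_force: 0.0
top [286.61, 194.98] [18.7 18.8] [588.5 -83.1  64. ]
scene [202.16, 203.76] [22.2 23.8] [595.  -82.4  64. ]
shift [-0.0002  0.012   0.0514] rot [-0.0002 -0.0005  0.005 ] at [616.8 145.4  81.4] t 16.2667
```

View pics/w1.png

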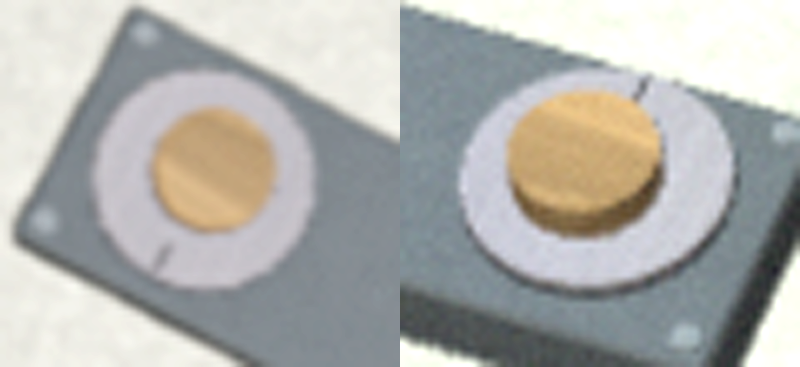

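The left (top) view shows the wooden disc flat on the plate, about 2–3 mm off centre towards -y. The right (scene) view agrees. I'll regrip it and correct that.

```bash
python3 -m handwheel '[-1,0.029,-0.04,0,0,0,0, -1,0.029,-0.08,0,0,0,0, -1,0.029,-0.12,0,0,0,0, -1,0.029,-0.16,0,0,0,0, -1,0.029,-0.2,0,0,0,0,-1,0.029,-0.227,0,0,0,0.003,-1,0.029,-0.227,0.02,0,0,0.003,-1,0.029,-0.227,0.03,0,0,0.003,-1,0.029,-0.227,0.03,0,0,0.003]';  python3 -c "
from h import *
go(587.5,-81.8,12,180)"
```

```text
clock: 17.02
position: [586.8, -83.9, 49.8]
orientation: [[-1.0, 0.003, -0.004], [0.003, 1.0, 0.001], [0.004, 0.001, -1.0]]
contact_force: [-0.0, 0.5, -0.8]
grip_width: 85.6
grasp_force: 0.0
shift [-0.0008  0.0021  0.0378] rot [ 0.0009 -0.0039 -0.0026] at [586.8 -83.9  49.8] t 17.0167
```

```bash
python3 -m handwheel '[-1,0,0,0.02,0,0,0, -1,0,0,0.03,0,0,0, -1,0,0,0.037,0,0,0, -1,0,0,0.037,0,0,0]';  python3 -c "
from h import *
go(587.5,-81.8,12,180)"
```

```text
clock: 17.35
position: [587.9, -82.5, 13.8]
orientation: [[-1.0, -0.0, -0.002], [-0.0, 1.0, 0.0], [0.002, 0.0, -1.0]]
contact_force: [-0.2, -0.3, -0.0]
grip_width: 85.2
grasp_force: 0.0
shift [0.0004 0.0007 0.0018] rot [ 0.0005 -0.0022  0.0001] at [587.9 -82.5  13.8] t 17.35
```

```bash
python3 -m handwheel '[1,0,0,0.001,0,0,0, 1,0,0,0.001,0,0,0, 1,0,0,0.001,0,0,0, 1,0,0,0.001,0,0,0, 1,0,0,0.001,0,0,0, 1,0,0,-0.002,0,0,0, 1,0.0014,0.003,-0.002,0,0,0, 1,0.0014,0.003,-0.002,0,0,0, 1,0.0014,0.003,-0.002,0,0,0]' 25;  python3 -c "
from h import *
go(586.5,-79.5,12,180)"
```

```text
clock: 18.1
position: [587.1, -80.0, 16.9]
orientation: [[-1.0, 0.001, -0.0], [0.001, 1.0, -0.0], [0.0, -0.0, -1.0]]
contact_force: [-0.4, -0.6, -0.3]
grip_width: 48.4
grasp_force: 25.9
shift [0.0006 0.0005 0.0049] rot [-0.0001 -0.0001 -0.0006] at [587.1 -80.   16.9] t 18.1
```

```bash
python3 -m handwheel '[1,0.0006,0.0005,0.002,0,0,0, 1,0.0006,0.0005,0.004,0,0,0, 1,0.0006,0.0005,0.0043,0,0,0, -1,0.0006,0.0005,0.0043,0,0,0, -1,0.0006,0.0005,0.0043,0,0,0, -1,0.0006,0.0005,0.0043,0,0,0, -1,0.0006,0.0005,-0.02,0,0,0, -1,0,0.02,-0.05,0,0,0, -1,-0.02,0.06,-0.05,0,0,0,-1,-0.03,0.1,-0.05,0,0,0,-1,-0.03,0.14,-0.05,0,0,0,-1,-0.03,0.18,-0.05,0,0,0]' 20
python3 -m handwheel '[-1,0,0.04,0,0,0,0, -1,0,0.057,0,0,0,0, -1,0,0.057,0,0,0,0,-1,0,0.057,0,0,0,0]'
python3 - <<'E'
from h import *
T=snapshot("top")
sat=lambda a:(a[...,0]-a[...,2])-20
p,ax=ell(T,(285,197),18,sat);print(p,ax,px2w("top",*p,64))
p,ax=ell(T,(285,197),22,lambda a:a.mean(2)-104);print(p,ax,px2w("top",*p,48))
go(616.9,157.4,-34.5,180)
E
```

```text
clock: 19.1
position: [617.6, 101.5, 66.5]
orientation: [[-1.0, 0.001, 0.0], [0.001, 1.0, -0.0], [-0.0, -0.0, -1.0]]
contact_force: [0.3, -0.2, 0.8]
grip_width: 85.7
grasp_force: 0.0
clock: 19.43
position: [617.1, 157.6, 66.3]
orientation: [[-1.0, -0.001, -0.001], [-0.001, 1.0, -0.0], [0.001, -0.0, -1.0]]
contact_force: [0.2, 0.4, -0.0]
grip_width: 85.4
grasp_force: 0.0
[285.37, 195.68] [18.6 19. ] [586.5 -79.9  64. ]
[285.2, 196.32] [33.1 34. ] [587.2 -80.8  48. ]
shift [0.0002 0.0009 0.1009] rot [-0.0003 -0.0006 -0.0002] at [617.2 156.5  66.4] t 19.4833
```

```bash
python3 -m handwheel '[-1,0,0.0005,0.04,0,0,0, -1,0,0.0005,0.07,0,0,0, -1,0,0.0005,0.09,0,0,0, -1,0,0.0005,0.1,0,0,0, -1,0,0.0005,0.1,0,0,0, 1,0,0.0005,0.1,0,0,0, 1,0,0.0005,0.1,0,0,0, 1,0,0.0005,0.1,0,0,0, 1,0,0.0005,0.1,0,0,0, 1,0,0.0005,0.1,0,0,0, 1,0,0.0005,0.1,0,0,0]' 40;  python3 -c "
from h import *
go(587,-80,70,180)"
```

```text
clock: 20.4
position: [618.1, 157.3, -31.4]
orientation: [[-1.0, 0.001, 0.002], [0.001, 1.0, 0.0], [-0.002, 0.0, -1.0]]
contact_force: [-1.5, -1.9, 9.0]
grip_width: 37.3
grasp_force: 39.0
shift [ 0.0308 -0.2373 -0.1015] rot [ 0.0001  0.0022 -0.0006] at [618.1 157.3 -31.4] t 20.4
```

```bash
python3 -m handwheel '[1,0,0,-0.03,0,0,0, 1,0,0,-0.06,0,0,0, 1,0.005,-0.02,-0.085,0,0,0, 1,0.02,-0.055,-0.085,0,0,0, 1,0.031,-0.09,-0.085,0,0,0, 1,0.031,-0.125,-0.085,0,0,0, 1,0.031,-0.16,-0.085,0,0,0, 1,0.031,-0.195,-0.085,0,0,0, 1,0.031,-0.22,-0.085,0,0,0, 1,0.031,-0.237,-0.085,0,0,0, 1,0.031,-0.237,-0.085,0,0,0, 1,0.031,-0.237,-0.085,0,0,0]';  python3 -c "
from h import *
go(587,-80,29.5,180)"
```

```text
clock: 21.4
position: [586.2, -80.3, 52.4]
orientation: [[-1.0, 0.002, 0.001], [0.002, 1.0, -0.0], [-0.001, -0.0, -1.0]]
contact_force: [-0.2, -0.6, -1.2]
grip_width: 37.0
grasp_force: 40.2
shift [-0.0007  0.0003  0.0229] rot [-0.0002  0.0007 -0.0024] at [586.2 -80.3  52.4] t 21.4
```

```bash
python3 -m handwheel '[1,-0.0013,0.0003,0.01,0,0,0, 1,-0.0013,0.0003,0.018,0,0,0, 1,-0.0013,0.0003,0.021,0,0,0, 1,-0.0013,0.0003,0.022,0,0,0, 1,-0.0013,0.0003,0.0225,0,0,0]'|grep -E "pos|force"
```

```text
position: [587.3, -78.7, 28.8]
contact_force: [-0.9, 0.7, -0.2]
grasp_force: 40.2
```

```bash
python3 -m handwheel '[1,0,-0.0012,0,0,0,0, 1,0,-0.0012,0,0,0,0, 1,0,-0.0012,0.0005,0,0,0]'|grep -E "pos|force"
```

```text
position: [587.7, -80.7, 29.1]
contact_force: [0.4, 0.3, -1.2]
grasp_force: 40.2
```

```bash
python3 -m handwheel '[1,0,0,0.0005,0,0,0, 1,0,0,0.0008,0,0,0, 1,0,0,0.0008,0,0,0]'|grep -E "pos|force"
```

```text
position: [587.7, -80.7, 28.6]
contact_force: [-1.6, 0.3, 4.9]
grasp_force: 40.9
```

```bash
python3 -m handwheel '[-1,0,0,0,0,0,0, -1,0,0,0,0,0,0, -1,0,0,0,0,0,0, -1,0,0,-0.02,0,0,0, -1,0,0,-0.05,0,0,0, -1,0,0.04,-0.05,0,0,0, -1,0,0.08,-0.05,0,0,0, -1,0,0.12,-0.05,0,0,0, -1,0,0.16,-0.05,0,0,0, -1,0,0.2,-0.05,0,0,0, -1,0,0.2,-0.05,0,0,0]' 20
python3 - <<'E'
from h import *
T=snapshot("top");S=snapshot("scene")
sat=lambda a:(a[...,0]-a[...,2])-20
p,ax=ell(T,(285,197),18,sat);print("wood",p,ax,px2w("top",*p,64))
for th in (40,50,60):
  p,ax=ell(T,(285,195),16,lambda a:(a[...,0]-a[...,2])-th);print("brass",th,p,ax,px2w("top",*p,72))
cr=T[180:210,270:300].astype(int);print((cr[...,0]-cr[...,2])[14])
a=[cv2.resize(T[170:225,255:315,::-1],(400,367),interpolation=2),cv2.resize(S[180:235,175:235,::-1],(400,367),interpolation=2)]
cv2.imwrite("pics/w2.png",cv2.convertScaleAbs(np.hstack(a),alpha=1.5))
E
```

```text
clock: 23.23
position: [587.1, 125.3, 78.1]
orientation: [[-1.0, -0.004, 0.0], [-0.004, 1.0, 0.001], [-0.0, 0.001, -1.0]]
contact_force: [-0.2, 0.3, 0.3]
grip_width: 85.1
grasp_force: 0.0
wood [285.37, 195.69] [18.6 19. ] [586.5 -79.9  64. ]
brass 40 [285.36, 195.73] [17.3 17.7] [585.1 -79.2  72. ]
brass 50 [285.38, 195.73] [16.5 17. ] [585.1 -79.2  72. ]
brass 60 [286.04, 195.42] [14.4 15.5] [586.  -80.9  72. ]
[-2 -1 -2 -1 -3 -1 15 44 52 60 71 74 72 73 73 72 71 73 72 73 73 73 73 63
 36  9 -1 -3 -2 -1]
```

View pics/w2.png

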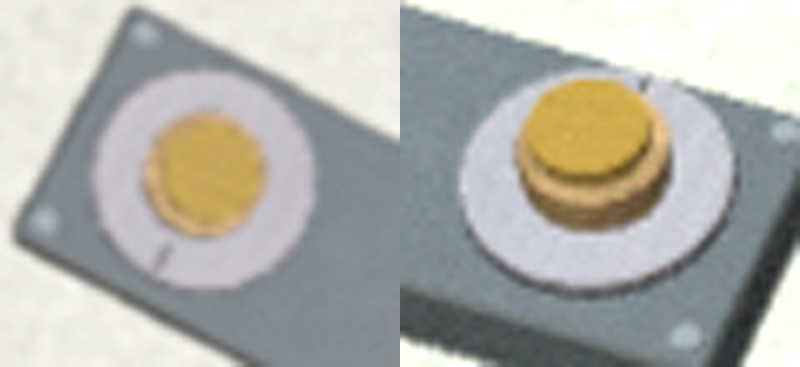

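Both discs lie flat and stacked. In the top view (left) the brass blank sits slightly right of and above the wooden disc's centre, about 2–3 mm off. I'll quantify that by fitting model discs, rather than viewing another picture.

```bash
python3 - <<'E'
from h import *
from scipy.optimize import minimize
T=np.mean([snapshot("top").astype(float) for _ in range(4)],0)
D=(T[...,0]-T[...,2])[178:213,267:304]
vv,uu=np.mgrid[178:213,267:304]
def disc(cx,cy,r): return 1/(1+np.exp((np.hypot(uu-cx,vv-cy)-r)/.35))
def ren(p):
    w=disc(p[0],p[1],p[2]);b=disc(p[3],p[4],p[5]);m=p[6]*w-1;return m*(1-b)+p[7]*b
best=minimize(lambda p:((ren(p)-D)**2).mean(),[285.4,195.7,9.5,286.5,195.3,7.7,48,73],method="Nelder-Mead",options=dict(maxiter=20000,maxfev=20000,xatol=1e-3,fatol=1e-4))
p=best.x;print(best.fun,p.round(2));print("wood",px2w("top",p[0],p[1],64),"brass",px2w("top",p[3],p[4],72))
p,ax=ell(T,(285,197),22,lambda a:a.mean(2)-104);print(p,ax,px2w("top",*p,48))
go(587,-79,60,180)
E
```

```text
18.52357750071998 [285.33 195.72   9.17 286.06 195.38   7.19  53.38  72.97]
wood [586.4 -79.8  64. ] brass [586.1 -81.   72. ]
[285.18, 196.34] [33.1 33.9] [587.1 -80.8  48. ]
shift [ 0.0003 -0.1971  0.0181] rot [-0.0002 -0.0001 -0.0024] at [587.8 118.1  78. ] t 23.5333
```

Both discs are within about 1 mm of the plate centre. Next is the knob.

```bash
python3 -m handwheel '[-1,0.008,-0.04,0,0,0,0.05, -1,0.016,-0.08,0,0,0,0.1, -1,0.024,-0.12,0,0,0,0.15, -1,0.032,-0.16,0,0,0,0.2, -1,0.04,-0.2,0,0,0,0.25, -1,0.048,-0.24,0,0,0,0.3, -1,0.056,-0.28,0,0,0,0.37, -1,0.064,-0.31,0,0,0,0.43, -1,0.0677,-0.332,0,0,0,0.464, -1,0.0677,-0.332,0,0,0,0.464, -1,0.0677,-0.332,0.01,0,0,0.464, -1,0.0677,-0.332,0.01,0,0,0.464]' 20;  python3 - <<'E'
from h import *
go(520.3,-214.1,13,153.4)
T=snapshot("top");print([ (np.round(d["box"],1),d["conf"]) for d in spot_in("knob_grip","top")])
E
```

```text
clock: 24.53
position: [518.7, -212.5, 66.5]
orientation: [[-0.894, 0.449, -0.002], [0.449, 0.894, 0.001], [0.002, 0.0, -1.0]]
contact_force: [0.0, -0.4, -0.1]
grip_width: 85.1
grasp_force: 0.0
shift [-0.0022 -0.0008  0.0535] rot [ 0.0001 -0.0019 -0.0013] at [ 518.7 -212.5   66.5] t 24.5333
[]
```

```bash
python3 -m handwheel '[-1,0,0,0.02,0,0,0, -1,0,0,0.035,0,0,0, -1,0,0,0.035,0,0,0]' >/dev/null; python3 -c "
from h import *
go(520.3,-214.1,13,153.4)"
```

```text
shift [-0.0028 -0.0021  0.0179] rot [ 0.0001 -0.0037  0.0011] at [ 518.8 -211.    30.9] t 24.8833
```

```bash
python3 -m handwheel '[-1,-0.0028,-0.0021,0.01,0,0,0, -1,-0.0028,-0.0021,0.018,0,0,0, -1,-0.0028,-0.0021,0.018,0,0,0, 1,-0.0028,-0.0021,0.018,0,0,0, 1,-0.0028,-0.0021,0.018,0,0,0, 1,-0.0028,-0.0021,0.018,0,0,0, 1,-0.0028,-0.0021,0.018,0,0,0, 1,-0.0028,-0.0021,0.018,0,0,0, 1,-0.0028,-0.0021,0.018,0,0,0, 1,-0.0028,-0.0021,0.018,0,0,0, 1,-0.0028,-0.0021,0.018,0,0,0, 1,-0.0028,-0.0021,0.018,0,0,0]' 50; python3 -c "
from h import *
go(520.3,-214.1,13,153.4);o=get_obs();print(o['wrist_torque'],o['joint_positions'].round(3))"
```

```text
clock: 25.88
position: [521.5, -215.5, 15.5]
orientation: [[-0.894, 0.448, 0.001], [0.448, 0.894, -0.0], [-0.001, 0.0, -1.0]]
contact_force: [0.4, 4.7, 6.0]
grip_width: 13.4
grasp_force: 50.5
shift [0.0017 0.0007 0.0025] rot [ 0.0002  0.0006 -0.0005] at [ 521.5 -215.5   15.5] t 25.8833
[ 0.62853726 -0.12582076 -0.05600561] [-0.509  0.643  1.865  0.     0.633 -1.615]
```

```bash
python3 -m handwheel '[1,0,0,-0.001,0,0,0.05, 1,0,0,-0.002,0,0,0.1, 1,0,0,-0.002,0,0,0.15, 1,0,0,-0.002,0,0,0.2, 1,0,0,-0.002,0,0,0.25, 1,0,0,-0.002,0,0,0.3, 1,0,0,-0.002,0,0,0.35, 1,0,0,-0.002,0,0,0.4, 1,0,0,-0.002,0,0,0.42, 1,0,0,-0.002,0,0,0.42, 1,0,0,-0.002,0,0,0.42]'; python3 -c "
from h import *
go(520.3,-214.1,13,153.4-72);o=get_obs();print(o['wrist_torque'])"
```

```text
clock: 26.8
position: [520.7, -216.1, 15.7]
orientation: [[-0.633, 0.774, -0.002], [0.774, 0.633, -0.0], [0.001, -0.001, -1.0]]
contact_force: [1.6, -5.5, -16.1]
grip_width: 13.1
grasp_force: 50.7
shift [0.0018 0.001  0.0027] rot [-1.50e-03 -4.00e-04  8.36e-01] at [ 520.7 -216.1   15.7] t 26.8
[-1.03324411 -0.30196978 -0.0015851 ]
```

```bash
python3 -m handwheel '[1,0,0,0.001,0,0,0.05, 1,0,0,0.0015,0,0,0.1, 1,0,0,0.0015,0,0,0.15, 1,0,0,0.0015,0,0,0.2, 1,0,0,0.0015,0,0,0.25, 1,0,0,0.0015,0,0,0.3, 1,0,0,0.0015,0,0,0.35, 1,0,0,0.0015,0,0,0.4, 1,0,0,0.0015,0,0,0.419, 1,0,0,0.0015,0,0,0.419, 1,0,0,0.0015,0,0,0.419]'; python3 -c "
from h import *
go(520.3,-214.1,13,153.4-72);o=get_obs();print(o['wrist_torque'])
T=snapshot('top');p,ax=ell(T,(285,197),18,lambda a:(a[...,0]-a[...,2])-20);print(p,ax)"
```

```text
clock: 27.72
position: [519.8, -216.6, 15.5]
orientation: [[-0.264, 0.965, -0.002], [0.965, 0.264, -0.001], [0.0, -0.003, -1.0]]
contact_force: [-9.2, -8.0, 3.4]
grip_width: 12.7
grasp_force: 53.6
shift [0.0023 0.0011 0.0025] rot [-2.500e-03  4.000e-04  4.173e-01] at [ 519.8 -216.6   15.5] t 27.7167
[-1.52777819  1.56174962  0.00606175]
[285.44, 195.66] [18.8 19. ]
```

```bash
python3 -m handwheel '[1,0,0,0,0,0,0.05, 1,0,0,0,0,0,0.1, 1,0,-0.0005,0,0,0,0.15, 1,0,-0.0005,0,0,0,0.2, 1,0,-0.0005,0,0,0,0.25, 1,0,-0.0005,0,0,0,0.3, 1,0,-0.0005,0,0,0,0.35, 1,0,-0.0005,0,0,0,0.4, 1,0,-0.0005,0,0,0,0.417, 1,0,-0.0005,0,0,0,0.417, 1,0,-0.0005,0,0,0,0.417]'; python3 -c "
from h import *
go(520.3,-214.1,13,153.4-72);o=get_obs();print(o['wrist_torque'])
T=snapshot('top');p,ax=ell(T,(285,197),18,lambda a:(a[...,0]-a[...,2])-20);print(p,ax,px2w('top',*p,64))
T=T.astype(float)
for th in (60,64):
  p,ax=ell(T,(285,195),16,lambda a:(a[...,0]-a[...,2])-th);print('brass',p,ax,px2w('top',*p,72))
g=T.mean(2);m=[(g[v,u],u,v) for u in range(268,304) for v in range(178,215) if 11<np.hypot(u-285.2,v-196.3)<15.2];m.sort();print([(round(a),u,v,round(float(np.degrees(np.arctan2(v-196.3,u-285.2))))) for a,u,v in m[:5]])"
```

```text
clock: 28.68
position: [518.8, -216.6, 15.5]
orientation: [[0.149, 0.989, -0.004], [0.989, -0.149, -0.0], [-0.001, -0.004, -1.0]]
contact_force: [-12.4, -8.5, 5.4]
grip_width: 13.3
grasp_force: 54.0
shift [0.0027 0.0012 0.0025] rot [-0.0035  0.0007  0.0003] at [ 518.8 -216.6   15.5] t 28.6833
[-1.52784632  2.14047428  0.05661666]
[285.49, 195.67] [18.9 19. ] [586.5 -80.2  64. ]
brass [285.42, 195.57] [16.  16.4] [585.6 -79.3  72. ]
brass [285.44, 195.49] [15.6 15.8] [585.8 -79.4  72. ]
[(121, 271, 194, -171), (121, 272, 194, -170), (126, 273, 194, -169), (145, 274, 194, -168), (147, 271, 193, -167)]
```

```bash
python3 -c "
from station import job_done
print(job_done())"
```

```text
the job is handed in; nothing more can be done
None
```

I handed the job in with the gripper still holding the knob at the third stop: the tool turned 72° and the plate mark about 73°. The wooden disc was about 1 mm and the brass blank 1–2 mm off the plate centre, and at about 30 s it was well under the 72 s limit. In an early touch-off on bare mat the shut fingertips pressed with up to 68 N, above the 40 N limit if that covers the fingers.

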